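# Hold a mended pocket book in the bench press

### The arm

A 7-joint arm with a two-finger parallel gripper is mounted at the origin on the work surface. World frame = base frame: x ahead of the robot, y to its left, z up, the work surface at z = 0. Lengths are in m, angles in rad, forces in N, time in s.
With the tool pointing down it reaches from about 0.425 to 0.925 m from the base axis. Payload 6.8 kg.
Tool frame: the origin (TCP) lies midway between the tips of the shut fingers; the grasp point (between the pads) lies 19 mm behind it; z points along the fingers, y is the line along which they close (so a half turn about z gives the same grasp; the last joint's range is limited). The gripper opens to 85 mm and grips with 20 to 120 N. Pads are 22 mm wide; open, the fingers measure 114 mm over their backs; the gripper's body (76 mm by 85 mm) begins 54 mm behind the grasp point. The pads swing forward as they close: fully open they stand 13 mm farther back than shut.
Start: joints at [1.239, 0.477, 0.022, 1.555, -0.011, 1.109, -0.083], TCP at [0.15, -0.658, 0.231] pointing down, gripper open.
Joint ranges: [-2.96, 2.96], [-0.34, 2.1], [-1.41, 1.46], [0.24, 2.44], [-1.37, 4.51], [0.17, 1.92], [-2.96, 2.96]. Speed limits (rad/s): [2.39, 2.39, 3.14, 3.14, 3.14, 3.14, 3.14].

### API

Orientations are given as a unit quaternion [w, x, y, z].
In Python, from station import * gives the robot as it stands.
- The arm moves only by the shell command python3 -m creep 'ROWS' [FORCE]. ROWS is JSON, a list of rows, each a list of 7 numbers: the gripper command: -1 is shut, 1 is fully open, values between are in proportion, then the shift along the world's x, y, z in mm, then the turn, a rotation vector about the world's x, y, z in rad. A call has 1 to 5 rows; each row shifts and turns the commanded pose from where the row before left it; what a row does not reach is not made up. A row lasts 1/8 s, in which the tool goes at most 62.5 mm and 10.7 degrees, less where a joint would pass 70% of its speed; a pose out of reach is approached as far as the arm can. A call is refused whole if a number of a shift passes 62.5 or a number of a turn 0.188, either way. A call with a gripper value outside its range is refused whole. The fingers move at their own pace and stop on an object; FORCE is the grip in N (left out, the last holds). Time passes only in rows, so rows that do not move let the fingers close. It gives the time, the measured TCP pose, the force, the opening and the grip force at its end, in the units of the state.
- get_obs(): the state, without advancing time (a new reading comes with each control period).
- read_camera(name): name is "side" or "top"; returns (picture, depth): 420x560x3 uint8, red, green, blue; 420x560 float32, m along the optical axis (not along the pixel's ray), 0 where there is no reading.
- camera_params(name): a dict with "intrinsics" (3x3 intrinsics, pixels), "cam_to_world" (4x4, takes a point from camera to world coordinates). Camera axes: x right, y up, looking along -z (the intrinsics and any distortion apply to the point x, -y, -z); pixel columns grow to the right and rows downward; lengths in m; the calibration is good to about 2 mm. A picture is of the moment at which its call begins. camera_params takes no time and is no camera call.
- hand_in(): hands the job in; it is judged then, once.
The state is a dict: "t": time; "q": joint angles; "joint_vel": joint speeds; "joint_torque": joint torques, N m; "eef_pos": TCP position; "tool_rot": TCP orientation; "contact_force": force on the tool from outside, world axes, zero at the start; "torque": the same for the moment, N m; "gripper_width": opening from 0.0 (shut) to 1.0 (fully open); "grasp_force": force on a finger pad.
Only numpy, scipy, OpenCV 4.12 (cv2) and the standard library are available. Lean on these libraries where they do the work, as an engineer would, in place of code of your own. Each camera call takes 0.05 s, during which the arm holds its last target. There are 200 camera calls.

### The job

Pick up the small red pocket book, lay it flat and square on the bed of the green bench press between the white guide lines, one end up against the brass stop under the raised lever, and let go of it. Then push the lever down by its round black palm rest until the sprung red foot bears on the book and is squeezed about 6 mm up into its holder (the lever is then level), never beyond 11 mm, which would mark the cover. Finish while still holding the lever there, no longer touching the book, and leave everything else on the bench in its place.

Things in the scene. Friction and masses are not known exactly. Their poses are not given: they have to be found in the camera images.
- red_book: small closed red book (rigid), lying flat on the bench: 60 mm wide (its x, spine to -x), 140 mm long (its y), 24 mm thick (z), about 0.17 kg. Origin: centre of its underside. Either end may go to the stop and either cover up.
- red_book_center (a point): centre of the red book, 12 mm above its underside; axes as the book's.
- press: Green bench press, fixed. Origin: on the bench straight below the foot (lever level); z up, x from palm rest to hinge (away from the robot), y towards the brass stop. Bed plate 15 mm thick, x -55 to 145, y -137 to 47 mm. Hinge posts at x 95 to 129, |y| up to 33, 77 mm high. The lever runs along y = 0; the book goes in from the -y side, its length along y.
- press_bed (a point): On the bed's top face, 15 mm above the bench, below the middle of the seated book: x = 0, y = -42 mm in the press, axes as the press's. The seated book's centre is 12 mm above it. White guide lines lie at x = -34 and 34 mm.
- stop_face (a point): Middle of the brass stop's face that the book's end meets: x = 0, y = 28 mm in the press, 22 mm above the bench. The stop is 84 mm wide (x) and stands 15 mm above the bed.
- lever (a joint): Lever angle (rad): 0 raised at rest, grows as it is pushed down, limit 0.42, sprung back up. Hinge along the press's y at x = 110 mm, 62 mm above the bench. 0.30 is level. With the book in place the foot touches it at about 0.25 and is squeezed 6 mm at 0.30; 0.01 rad is about 1.1 mm of squeeze. Level on the book takes about 12 N at the palm rest.
- palm_rest (a point): Middle of the flat top of the round black palm rest (52 mm across, 16 mm thick) at the lever's free end, 270 mm from the hinge. At rest: press x -141 mm, 163 mm above the bench; lever level: press x -160 mm, 84 mm above the bench. About 2.5 mm of its downward travel squeezes the foot by 1 mm.
- foot_face (a point): middle of the underside of the round red foot (28 mm across) below the lever, 110 mm from the hinge. With the lever at rest it is about 66 mm above the bench, 27 mm above a seated book.
- foot (a joint): how far the sprung foot is squeezed up into its holder (m): 0 free, 0.006 wanted, stops at 0.015; 2500 N/m with 2 N preload.
- blue_book: thicker blue book (130 x 85 x 34 mm) with a brown spine; not to be moved. Origin: centre of its underside
- glue_jar: white glue jar with a blue label, 68 mm across, 70 mm high; leave alone. Origin: centre of its underside
- paste_tub: clear tub with an orange cap, 110 mm across, 60 mm high; leave alone. Origin: centre of its underside
- green_jar: small jar with a green cap, 52 mm across, 60 mm high; leave alone. Origin: centre of its underside
- brush_tin: red tin of brushes, 68 mm across, about 215 mm high with the brushes; leave alone. Origin: centre of its underside
- steel_ruler: steel ruler 300 x 30 x 4 mm lying flat; leave alone. Origin: centre of its underside
- bone_folder: white bone folder 150 x 22 x 5 mm lying flat; leave alone. Origin: centre of its underside
Mind the look-alikes: they are no part of the job. Several things look just like the red_book: the one meant starts farthest to the robot's right.

How it is judged:
By the outcome, as a careful person would: the job done as asked, in the order asked, and still so for the second after the job is handed in, while the arm keeps its last pose, push and grip.
It also fails if it takes over 61 s, if anything falls off the work surface, if the arm or the gripper's body presses on something with over 40 N, if the wrist force passes 120 N, or if a joint passes its speed limit or range.

## Working session

There is one attempt and no reset: what is moved stays moved. The work goes in short steps, Python scripts to look and compute and a shell command to move; the robot and the scene stay as the last step left them, time stands still between calls to the robot, and variables do not carry over. Pictures are saved under pics/ and viewed, at most 10 in all, crops included, and the job is handed in when it is done.

```bash
mkdir -p pics; cat > h.py <<'E'
from station import *
import numpy as np, cv2
def cloud(name):
    im,d=read_camera(name); p=camera_params(name); K=np.array(p["intrinsics"]); T=np.array(p["cam_to_world"])
    v,u=np.mgrid[:d.shape[0],:d.shape[1]]
    X=(u-K[0,2])/K[0,0]*d; Y=(v-K[1,2])/K[1,1]*d
    P=np.stack([X,-Y,-d,np.ones_like(d)],-1)@T.T
    P=P[...,:3]; P[d==0]=np.nan
    return im,P
def save(n,im,s=1): cv2.imwrite(f"pics/{n}.png",cv2.resize(im[...,::-1],None,fx=s,fy=s))
E
python3 - <<'E'
from h import *
for n in("top","side"):
    im,P=cloud(n); save(n,im,1.4 if n=="top" else 1); np.savez(f"{n}.npz",im=im,P=P)
    print(n,np.array(camera_params(n)["cam_to_world"])[:3,3],{k:np.round(v,3) for k,v in camera_params(n).items() if k!="cam_to_world"})
print(get_obs())
E
```

```text
top [ 0.43941581 -0.07234885  1.25094446] {'intrinsics': array([[397.475,   0.   , 283.407],
       [  0.   , 397.475, 205.204],
       [  0.   ,   0.   ,   1.   ]])}
side [-0.08271704  0.64269774  0.70520456] {'intrinsics': array([[402.595,   0.   , 279.404],
       [  0.   , 402.595, 209.662],
       [  0.   ,   0.   ,   1.   ]])}
{'t': 0.1, 'q': array([ 1.23888901,  0.47772362,  0.02238359,  1.55633419, -0.01147062,
        1.10926728, -0.08309858]), 'joint_vel': array([ 1.40918482e-03, -2.05563440e-03, -1.14033306e-03, -3.47541407e-03,
        3.65651506e-04, -8.72830266e-05,  8.02361927e-04]), 'joint_torque': array([ 2.83191177e-03, -5.97764969e+01,  1.61289018e+00, -2.81957889e+01,
        1.27759221e-02,  4.99271511e-03,  1.11973176e-05]), 'eef_pos': array([ 0.14965568, -0.65767447,  0.23042735]), 'tool_rot': array([-7.83930740e-04,  9.93745088e-01,  1.11669408e-01, -1.69182056e-04]), 'contact_force': array([-0.97406279,  0.34547463, -0.15596076]), 'torque': array([0.02959607, 0.0120302 , 0.0125034 ]), 'grasp_force': 0.0, 'gripper_width': 1.0025985535274757}
```

View pics/top.png

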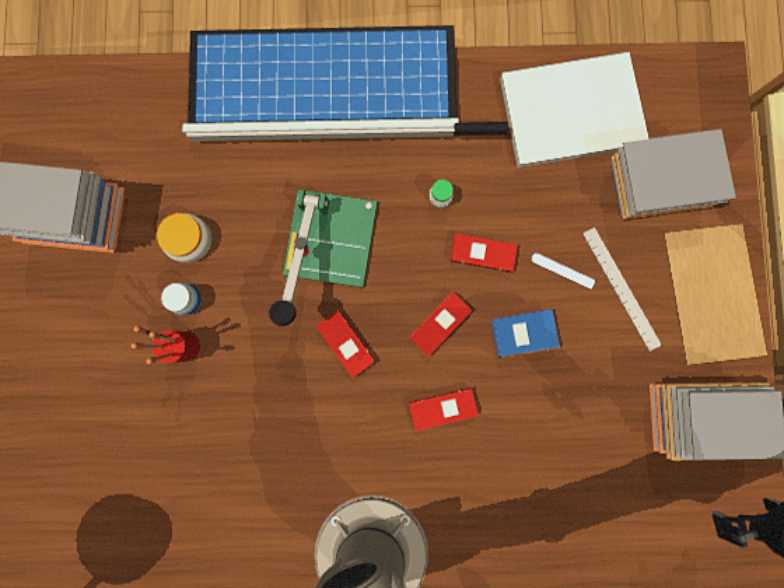

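View pics/side.png

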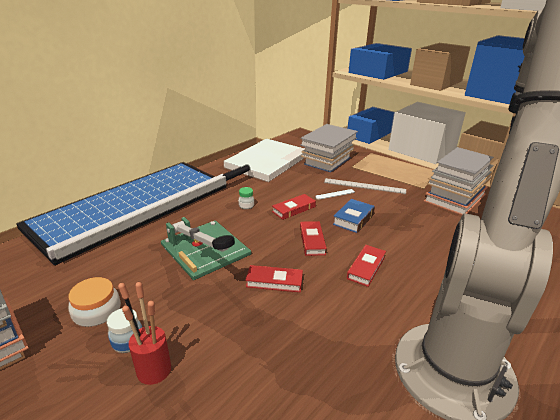

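The top picture shows four red books, at (485,252), (441,323), (345,343) and (444,409). The book farthest right is (485,252), next to the bone folder. The press is at (325,245), with its palm rest at (282,312). I'll measure all of these and check the choice in a close crop.

```bash
cat > m.py <<'E'
from h import *
def rect(pts):
    (c,s,a)=cv2.minAreaRect((pts[:,:2]*1000).astype(np.float32)); return np.round(c,1),np.round(s,1),round(a,1)
def red(im): 
    h=cv2.cvtColor(im,cv2.COLOR_RGB2HSV); return ((h[...,0]<6)|(h[...,0]>174))&(h[...,1]>190)&(h[...,2]>110)
def books(im,P):
    m=red(im)&(P[...,2]>.0); m=cv2.morphologyEx(m.astype(np.uint8),cv2.MORPH_CLOSE,np.ones((11,11)))
    n,l,st,c=cv2.connectedComponentsWithStats(m)
    for i in range(1,n):
        if st[i,4]>300:
            q=P[l==i]; q=q[np.isfinite(q[:,2])]; zt=np.median(q[:,2]); q=q[abs(q[:,2]-zt)<.006]
            print("red px",np.round(c[i]),"n",len(q),"z",round(zt,4),*rect(q))
def press(im,P):
    h=cv2.cvtColor(im,cv2.COLOR_RGB2HSV); g=(h[...,0]>60)&(h[...,0]<90)&(h[...,1]>90)
    q=P[g&(P[...,2]<.03)&(P[...,2]>.005)&(P[...,1]>-.05)]; print("bed z",np.median(q[:,2]),*rect(q)); return g
E
python3 - <<'E'
from m import *
D=np.load("top.npz");im,P=D["im"],D["P"]
books(im,P); press(im,P)
v,u=np.mgrid[:420,:560]
k=(im.max(-1)<70)&(abs(u-202)<14)&(abs(v-223)<14)&(P[...,2]>.12); q=P[k]; print("palm",len(q),q.mean(0),*cv2.minEnclosingCircle((q[:,:2]*1000).astype(np.float32)))
# white lines
w=(im.min(-1)>130)&(P[...,2]<.03)&(u>205)&(u<270)&(v>150)&(v<205)
n,l,st,c=cv2.connectedComponentsWithStats(w.astype(np.uint8))
for i in range(1,n):
    if st[i,4]>15:
        q=P[l==i]; L=cv2.fitLine((q[:,:2]*1000).astype(np.float32),2,0,.01,.01).ravel(); print("white",c[i],st[i,4],L,np.degrees(np.arctan2(L[1],L[0])))
h=cv2.cvtColor(im,cv2.COLOR_RGB2HSV); b=(h[...,0]>15)&(h[...,0]<32)&(h[...,1]>110)&(h[...,2]>130)&(u>198)&(u<218)&(v>155)&(v<200)
q=P[b]; print("stop",len(q),q.mean(0),*rect(q))
cv2.imwrite("pics/crop.png",np.hstack([cv2.resize(im[130:250,190:300,::-1],(440,480),interpolation=cv2.INTER_CUBIC),cv2.resize(im[150:240,300:380,::-1],(360,480),interpolation=cv2.INTER_CUBIC)]))
E
```

```text
red px [345. 180.] n 840 z 0.0229 [ 647.1 -263.5] [140.4  61.2] 78.4
red px [314. 231.] n 862 z 0.0232 [ 489.5 -161.7] [ 60.3 140.2] 45.3
red px [246. 245.] n 874 z 0.0232 [449.4  48.7] [140.1  60. ] 34.7
red px [120. 247.] n 335 z 0.0894 [450.6 409.8] [65.  63.9] 89.7
red px [316. 292.] n 905 z 0.0232 [ 303.7 -163.3] [ 59.6 140.3] 11.8
bed z 0.013720905416303442 [762.7 220. ] [544.9 240.3] 62.0
palm 268 [0.51056604 0.15735679 0.16217728] (511.2691345214844, 158.090087890625) 25.364437103271484
white [223.875 171.   ] 16 [2.2621007e-01 9.7407854e-01 6.8455408e+02 1.1855224e+02] 76.92595
white [247.4  174.54] 50 [1.7311145e-01 9.8490226e-01 6.7180786e+02 4.4230553e+01] 80.03122
white [221.22727273 192.13636364] 22 [1.89508215e-01 9.81879115e-01 6.17161865e+02 1.26925415e+02] 79.07591
white [245.31578947 195.86842105] 38 [1.6685513e-01 9.8598140e-01 6.0400757e+02 5.1330055e+01] 80.39497
stop 87 [nan nan nan] [658.8 160.4] [30.4 88.6] 78.1
```

View pics/crop.png

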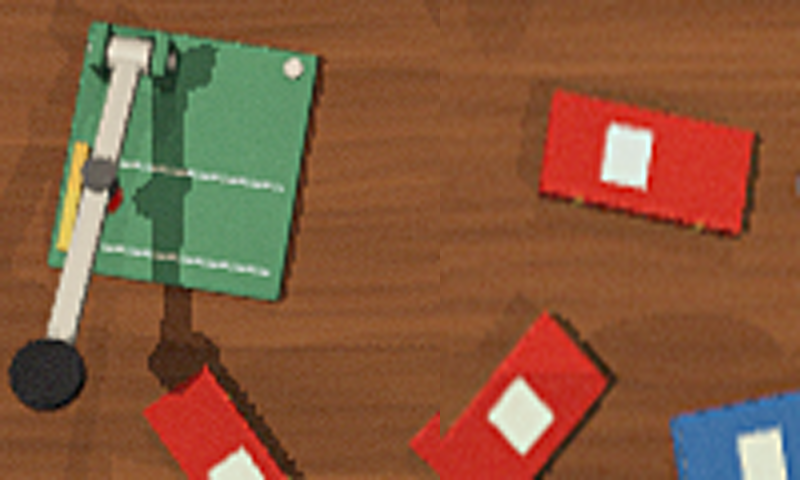

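The crop confirms the book at right-crop (650,160) as the target. It lies alone, about 30 mm from the bone folder. Its centre is about (647, -263) mm with the long axis at 78.4°. The press's y axis points about 80.2°. I'll grip 30 mm behind the book's centre, at about (641, -293), turning the tool +65.6°.

```bash
R='[1,49,36.5,0,0,0,0.1145]'; python3 -m creep '[[1,49,36.5,0,0,0,0.1145],[1,49,36.5,0,0,0,0.1145],[1,49,36.5,0,0,0,0.1145],[1,49,36.5,0,0,0,0.1145],[1,49,36.5,0,0,0,0.1145]]' 60; python3 -m creep '[[1,49,36.5,0,0,0,0.1145],[1,49,36.5,0,0,0,0.1145],[1,49,36.5,0,0,0,0.1145],[1,49,36.5,0,0,0,0.1145],[1,49,36.5,0,0,0,0.1145]]'
python3 - <<'E'
from m import *
D=np.load("top.npz");im,P=D["im"],D["P"]
g=press.__wrapped__ if 0 else None
h=cv2.cvtColor(im,cv2.COLOR_RGB2HSV); v,u=np.mgrid[:420,:560]
g=(h[...,0]>60)&(h[...,0]<90)&(h[...,1]>90)&(u>198)&(u<275)&(v>130)&(v<210)&(abs(P[...,2]-.0137)<.006)
q=P[g]; c,s,a=rect(q); print("bed",c,s,a)
th=np.radians(-9.8);X=np.array([np.cos(th),np.sin(th)]);Y=np.array([-X[1],X[0]])
for t in (-9,-9.4,-9.8,-10.2):
    th=np.radians(t);x=q[:,:2]@[np.cos(th),np.sin(th)]*1e3;y=q[:,:2]@[-np.sin(th),np.cos(th)]*1e3; print(t,np.percentile(x,[.3,99.7]),np.percentile(y,[.3,99.7]))
E
```

```text
t: 0.72
eef_pos: [0.396, -0.4742, 0.2311]
tool_rot: [-0.0, 0.921, 0.389, -0.0]
contact_force: [0.2, -0.3, -0.0]
gripper_width: 0.995
grasp_force: 0.0
t: 1.35
eef_pos: [0.6409, -0.292, 0.2309]
tool_rot: [-0.0, 0.774, 0.634, -0.0]
contact_force: [0.1, -0.4, 0.9]
gripper_width: 0.998
grasp_force: 0.0
bed [689.3  81.7] [183.9 198.1] 79.9
-9 [568.89075866 765.57400112] [ 96.83984239 280.62061005]
-9.4 [567.92518976 764.0804704 ] [101.80216654 284.79404008]
-9.8 [566.83721935 762.72417546] [106.35433754 289.07913115]
-10.2 [565.54622979 761.67086704] [111.05653569 293.6382634 ]
```

```bash
python3 -m creep '[[1,0,0,-60,0,0,0],[1,0,0,-60,0,0,0],[1,0,0,-50,0,0,0],[1,0,0,-30,0,0,0],[1,0,0,-15,0,0,0]]'; python3 -m creep '[[1,0,0,-8,0,0,0],[1,0,0,-6,0,0,0],[-1,0,0,0,0,0,0],[-1,0,0,0,0,0,0],[-1,0,0,0,0,0,0]]' 60;python3 -m creep '[[-1,0,0,0,0,0,0],[-1,0,0,0,0,0,0],[-1,0,0,0,0,0,0],[-1,0,0,0,0,0,0]]'
```

```text
t: 1.98
eef_pos: [0.6384, -0.2927, 0.0137]
tool_rot: [-0.002, 0.775, 0.632, -0.001]
contact_force: [0.1, -0.0, 0.9]
gripper_width: 1.0
grasp_force: 0.0
t: 2.6
eef_pos: [0.641, -0.2936, 0.004]
tool_rot: [0.001, 0.775, 0.632, 0.001]
contact_force: [-0.2, -0.7, 6.4]
gripper_width: 0.682
grasp_force: 66.7
t: 3.1
eef_pos: [0.6411, -0.2936, 0.004]
tool_rot: [0.001, 0.775, 0.632, 0.001]
contact_force: [-0.6, 0.8, 6.3]
gripper_width: 0.685
grasp_force: 66.8
```

```bash
python3 -m creep '[[-1,0,0,10,0,0,0],[-1,0,0,30,0,0,0],[-1,0,0,40,0,0,0],[-1,0,0,0,0,0,0],[-1,0,0,0,0,0,0]]'
python3 - <<'E'
from m import *
im,P=cloud("side"); save("lift",im[150:330,220:400],3); im2,P2=cloud("top"); books(im2,P2); save("lift2",im2[150:330,220:400],3)
m=red(im)&(P[...,2]>.04)&(abs(P[...,0]-.647)<.1)&(abs(P[...,1]+.26)<.11); q=P[m]; c=q.mean(0); print(c,len(q))
t=q[q[:,2]>np.percentile(q[:,2],30)]; print(np.percentile(q,[1,50,99],axis=0))
E
cd pics; python3 -c "
import cv2,numpy as np;cv2.imwrite('lift3.png',cv2.resize(np.hstack([cv2.imread('lift.png'),cv2.imread('lift2.png')]),(800,400)))"
```

```text
t: 3.72
eef_pos: [0.6389, -0.293, 0.0817]
tool_rot: [-0.001, 0.775, 0.632, -0.0]
contact_force: [-0.2, -0.5, -2.7]
gripper_width: 0.685
grasp_force: 65.9
red px [340. 176.] n 609 z 0.0999 [ 648.  -240.2] [95.  61.2] 77.7
red px [314. 231.] n 863 z 0.0231 [ 489.5 -161.8] [ 60.3 140.1] 45.3
red px [246. 245.] n 871 z 0.0231 [449.1  49.1] [140.   60.2] 34.9
red px [120. 247.] n 332 z 0.0894 [448.6 408.7] [63.8 65.5] 42.9
red px [316. 292.] n 916 z 0.0234 [ 303.6 -163.1] [ 60.2 139.7] 12.2
[ 0.63571371 -0.24133569  0.09186987] 47
[[ 0.60359568 -0.31714574  0.07812966]
 [ 0.63179671 -0.2368581   0.092603  ]
 [ 0.67593643 -0.18354697  0.10361676]]
```

View pics/lift3.png

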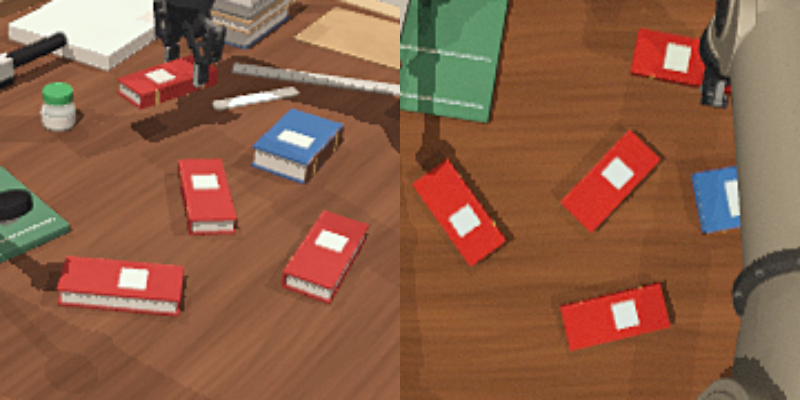

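The book is held level at (158,80) in the left half, and nothing else was touched. The seated TCP should be about (640, 62) mm. I'll stage 62 mm short of that along press y.

```bash
python3 -m creep '[[-1,-2,50,0,0,0,0.014],[-1,-2,60,0,0,0,0.014],[-1,-2,60,0,0,0,0],[-1,-2,60,0,0,0,0],[-1,-2,50,0,0,0,0]]'; python3 -m creep '[[-1,0,14,0,0,0,0],[-1,0,0,-20,0,0,0],[-1,0,0,-20,0,0,0],[-1,0,0,-10,0,0,0],[-1,0,0,0,0,0,0]]';  python3 -m creep '[[-1,0,0,0,0,0,0],[-1,0,0,0,0,0,0]]'
python3 - <<'E'
from m import *
im,P=cloud("side"); im2,P2=cloud("top"); books(im2,P2);save("st2",im2[110:250,180:320],3); save("st",im[180:320,130:270],3)
E
cd pics; python3 -c "
import cv2,numpy as np;cv2.imwrite('st3.png',cv2.resize(np.hstack([cv2.imread('st.png'),cv2.imread('st2.png')]),(800,400)))"
```

```text
t: 4.45
eef_pos: [0.6286, -0.0103, 0.0811]
tool_rot: [-0.001, 0.765, 0.644, -0.001]
contact_force: [-0.3, 0.1, -1.5]
gripper_width: 0.685
grasp_force: 65.9
t: 5.08
eef_pos: [0.6288, -0.0006, 0.0306]
tool_rot: [-0.001, 0.766, 0.642, -0.001]
contact_force: [0.8, 0.6, -2.6]
gripper_width: 0.687
grasp_force: 65.8
t: 5.32
eef_pos: [0.6304, 0.0008, 0.0331]
tool_rot: [0.0, 0.766, 0.643, 0.001]
contact_force: [-0.1, -0.2, -2.2]
gripper_width: 0.685
grasp_force: 65.8
red px [320. 225.] n 555 z 0.0233 [ 506.3 -178.7] [60.1 92.4] 45.9
red px [244. 244.] n 768 z 0.023 [449.8  49.1] [139.9  59.7] 35.2
red px [120. 247.] n 335 z 0.0897 [450.5 409.6] [65.6 64. ] 88.4
```

View pics/st3.png

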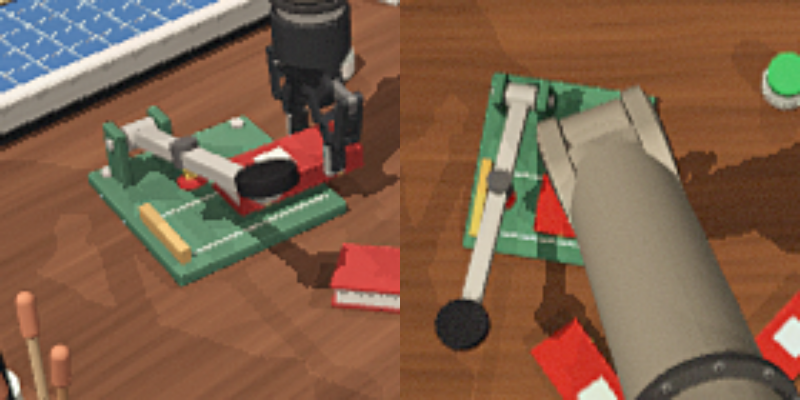

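The left half shows the book's front end staged over the bed between the guide lines, short of the lever and foot at (190,180). I'll lower it and slide it in.

```bash
python3 -m creep '[[-1,0,0,-10,0,0,0],[-1,2.6,14.8,0,0,0,0],[-1,2.6,14.8,0,0,0,0],[-1,2.6,14.8,0,0,0,0],[-1,1.7,9.9,0,0,0,0]]';  python3 -m creep '[[-1,0,0,0,0,0,0],[-1,0,0,0,0,0,0],[-1,0,0,0,0,0,0]]'
python3 - <<'E'
from m import *
im,P=cloud("side"); im2,P2=cloud("top"); save("si2",im2[130:220,190:280],5); save("si",im[200:290,150:240],5)
E
cd pics; python3 -c "
import cv2,numpy as np;cv2.imwrite('si3.png',cv2.resize(np.hstack([cv2.imread('si.png'),cv2.imread('si2.png')]),(800,400)))"
```

```text
t: 6.05
eef_pos: [0.6396, 0.0574, 0.0225]
tool_rot: [-0.0, 0.765, 0.644, 0.0]
contact_force: [-0.7, -0.3, -2.2]
gripper_width: 0.684
grasp_force: 65.8
t: 6.42
eef_pos: [0.6392, 0.0541, 0.0222]
tool_rot: [0.0, 0.766, 0.643, -0.0]
contact_force: [-0.0, -0.3, -2.1]
gripper_width: 0.688
grasp_force: 65.8
```

View pics/si3.png

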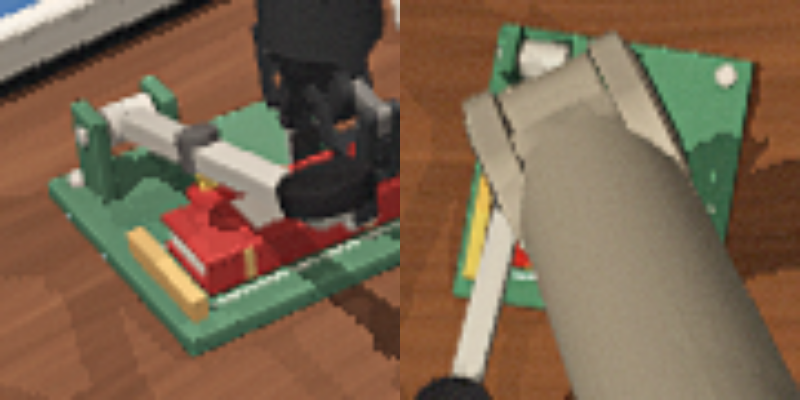

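The left half shows the book under the foot, its end at (200,260) a few mm short of the brass stop at (165,270), and parallel to it. I'll feel for the stop.

```bash
python3 -m creep '[[-1,0.9,4.9,0,0,0,0],[-1,0.4,2,0,0,0,0],[-1,0,0,0,0,0,0]]';  python3 -m creep '[[-1,0.2,1,0,0,0,0],[-1,0,0,0,0,0,0],[-1,0,0,0,0,0,0]]'; python3 -m creep '[[-1,0.2,1,0,0,0,0],[-1,0,0,0,0,0,0],[-1,0,0,0,0,0,0]]'
```

```text
t: 6.9
eef_pos: [0.6406, 0.0618, 0.0223]
tool_rot: [0.0, 0.766, 0.643, -0.0]
contact_force: [-0.6, -1.2, -1.3]
gripper_width: 0.684
grasp_force: 66.0
t: 7.28
eef_pos: [0.6405, 0.0618, 0.0222]
tool_rot: [0.0, 0.766, 0.643, -0.001]
contact_force: [-0.9, -5.0, -0.8]
gripper_width: 0.684
grasp_force: 66.0
t: 7.65
eef_pos: [0.6405, 0.0618, 0.0221]
tool_rot: [0.001, 0.766, 0.643, -0.001]
contact_force: [-1.8, -7.4, -0.2]
gripper_width: 0.686
grasp_force: 66.1
```

It touches the stop at the predicted place. Now I'll lower it until it rests on the bed.

```bash
python3 -m creep '[[-1,0,0,-2,0,0,0],[-1,0,0,0,0,0,0],[-1,0,0,0,0,0,0]]';  python3 -m creep '[[-1,0,0,-1,0,0,0],[-1,0,0,0,0,0,0],[-1,0,0,0,0,0,0]]'
```

```text
t: 8.02
eef_pos: [0.6407, 0.0617, 0.0203]
tool_rot: [0.001, 0.766, 0.643, -0.001]
contact_force: [-1.9, -6.5, 2.5]
gripper_width: 0.68
grasp_force: 66.3
t: 8.4
eef_pos: [0.6409, 0.0617, 0.0194]
tool_rot: [0.001, 0.766, 0.642, -0.001]
contact_force: [-1.6, -7.2, 1.6]
gripper_width: 0.683
grasp_force: 66.2
```

```bash
python3 -m creep '[[-1,0,0,-1,0,0,0],[-1,0,0,0,0,0,0],[-1,0,0,0,0,0,0]]'
```

```text
t: 8.78
eef_pos: [0.6409, 0.0617, 0.0191]
tool_rot: [0.001, 0.766, 0.642, -0.001]
contact_force: [-4.1, -7.8, 6.8]
gripper_width: 0.687
grasp_force: 66.8
```

Seated on the bed. Release, rise, and back off away from the lever.

```bash
python3 -m creep '[[0.8,0,0,0,0,0,0],[0.95,0,0,0,0,0,0],[0.95,0,0,0,0,0,0],[0.95,0,0,0,0,0,0]]'; python3 -m creep '[[0.95,0,0,10,0,0,0],[0.95,0,0,30,0,0,0],[0.95,-5,-30,50,0,0,0],[0.95,-8,-50,60,0,0,0],[0.95,-8,-50,60,0,0,0]]'; python3 -m creep '[[-1,-10,-60,0,0,0,0],[-1,-10,-60,0,0,0,0],[-1,0,0,0,0,0,0],[-1,0,0,0,0,0,0]]'
python3 - <<'E'
from m import *
im,P=cloud("side"); im2,P2=cloud("top"); np.savez("pl.npz",im=im2,P=P2); books(im2,P2); save("pl2",im2[130:230,190:290],4); save("pl",im[200:300,150:250],4)
h=cv2.cvtColor(im2,cv2.COLOR_RGB2HSV); v,u=np.mgrid[:420,:560]
m=red(im2)&(u>198)&(u<275)&(v>140)&(v<215)&(abs(P2[...,2]-.038)<.006); q=P2[m]; print(len(q),np.median(q[:,2]),*rect(q))
th=np.radians(-10); d=q[:,:2]*1e3-[652.8,133.8]; x=d@[np.cos(th),np.sin(th)]; y=d@[-np.sin(th),np.cos(th)]
print("press x",np.percentile(x,[.5,99.5]),"y",np.percentile(y,[.5,99.5]))
for lo,hi in((-105,-80),(-80,-55),(-55,-30)):
    k=(y>lo)&(y<hi); print(lo,np.percentile(x[k],[2,98]))
E
cd pics; python3 -c "
import cv2,numpy as np;cv2.imwrite('pl3.png',cv2.resize(np.hstack([cv2.imread('pl.png'),cv2.imread('pl2.png')]),(800,400)))"
```

```text
t: 9.28
eef_pos: [0.6411, 0.0646, 0.0183]
tool_rot: [-0.0, 0.766, 0.643, 0.0]
contact_force: [-0.1, 0.2, 0.8]
gripper_width: 0.974
grasp_force: 0.0
t: 9.9
eef_pos: [0.623, -0.0465, 0.2062]
tool_rot: [0.0, 0.766, 0.643, 0.0]
contact_force: [-0.4, -1.2, 0.2]
gripper_width: 0.978
grasp_force: 0.0
t: 10.4
eef_pos: [0.6034, -0.1651, 0.2044]
tool_rot: [-0.0, 0.766, 0.643, 0.0]
contact_force: [-0.2, 0.7, 0.3]
gripper_width: 0.114
grasp_force: 0.0
red px [233. 183.] n 681 z 0.0383 [644.2  92.3] [140.4  60. ] 79.5
red px [306. 238.] n 448 z 0.0233 [ 475.1 -147.4] [59.2 98.6] 46.7
red px [246. 245.] n 867 z 0.0232 [449.  49.] [139.7  60.1] 34.9
red px [120. 247.] n 338 z 0.0893 [450.6 410.1] [65.6 64. ] 88.7
red px [306. 294.] n 473 z 0.0234 [ 297.4 -133.6] [59.6 79.7] 11.7
537 0.03769129774884705 [644.2  92.3] [140.4  60. ] 79.5
press x [-30.98939055  28.15118695] y [-111.91565594   26.26003108]
-105 [-29.71818327  27.03611173]
-80 [-30.09692502  26.68498834]
-55 [-30.34305256  26.47196815]
```

View pics/pl3.png

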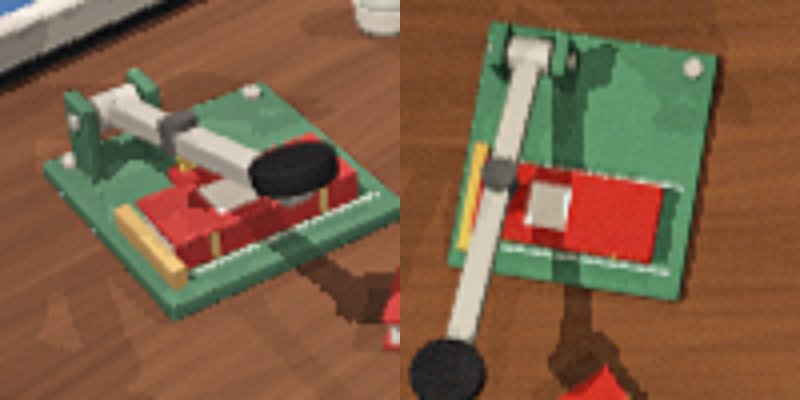

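The book lies square between the guide lines, 28 mm from the origin against the stop: press x is -1 mm, y is -42 mm and yaw error is about 0.5°. The palm rest is at (448,370) in the right half. Now I'll move above it at about (514,158,163) with the fingers shut.

```bash
python3 -m creep '[[-1,-15,54,0,0,0,0],[-1,-15,54,0,0,0,0],[-1,-15,54,0,0,0,0],[-1,-15,54,0,0,0,0],[-1,-15,54,0,0,0,0]]' 60; python3 -m creep '[[-1,-15,54,0,0,0,0],[-1,0,0,-25,0,0,0],[-1,0,0,0,0,0,0],[-1,0,0,0,0,0,0]]'
```

```text
t: 11.12
eef_pos: [0.5272, 0.108, 0.2042]
tool_rot: [0.0, 0.765, 0.644, 0.0]
contact_force: [0.7, 0.9, 0.2]
gripper_width: -0.002
grasp_force: 0.0
t: 11.62
eef_pos: [0.5135, 0.1585, 0.1794]
tool_rot: [0.0, 0.766, 0.643, 0.0]
contact_force: [1.1, -0.6, 0.6]
gripper_width: -0.001
grasp_force: 0.0
```

```bash
python3 -m creep '[[-1,0,0,-8,0,0,0],[-1,0,0,-5,0,0,0],[-1,0,0,-3,0,0,0],[-1,0,0,0,0,0,0],[-1,0,0,0,0,0,0]]'; python3 -m creep '[[-1,-2.4,0.4,-6.4,0,0,0],[-1,-2.4,0.4,-6.4,0,0,0],[-1,0,0,0,0,0,0],[-1,0,0,0,0,0,0]]'; 
```

```text
t: 12.25
eef_pos: [0.5134, 0.1582, 0.163]
tool_rot: [0.0, 0.766, 0.643, -0.0]
contact_force: [-0.7, -0.9, 1.9]
gripper_width: -0.004
grasp_force: 1.0
t: 12.75
eef_pos: [0.5085, 0.1592, 0.15]
tool_rot: [0.0, 0.766, 0.643, -0.0]
contact_force: [1.0, -0.6, 2.0]
gripper_width: -0.001
grasp_force: 1.1
```

```bash
python3 -m creep '[[-1,-2,0.4,-6.5,0,0,0],[-1,-2,0.3,-6.5,0,0,0],[-1,-1.7,0.3,-6.5,0,0,0],[-1,-1.7,0.3,-6.5,0,0,0],[-1,0,0,0,0,0,0]]'; python3 -m creep '[[-1,-1.4,0.3,-6.6,0,0,0],[-1,-1.4,0.2,-6.6,0,0,0],[-1,-1,0.2,-6.7,0,0,0],[-1,0,0,0,0,0,0],[-1,0,0,0,0,0,0]]'; python3 -m creep '[[-1,-1,0.2,-6.7,0,0,0],[-1,0,0,0,0,0,0],[-1,0,0,0,0,0,0]]'
```

```text
t: 13.38
eef_pos: [0.5007, 0.1605, 0.1235]
tool_rot: [-0.0, 0.766, 0.643, -0.0]
contact_force: [1.4, -0.2, 2.5]
gripper_width: 0.001
grasp_force: 1.4
t: 14.0
eef_pos: [0.497, 0.1612, 0.1041]
tool_rot: [-0.0, 0.766, 0.643, -0.0]
contact_force: [0.7, -0.6, 3.1]
gripper_width: -0.004
grasp_force: 1.7
t: 14.38
eef_pos: [0.4962, 0.1614, 0.0976]
tool_rot: [0.0, 0.766, 0.643, -0.0]
contact_force: [1.3, -1.2, 6.6]
gripper_width: -0.0
grasp_force: 2.7
```

```bash
python3 -m creep '[[-1,-0.7,0.1,-4.5,0,0,0],[-1,-0.4,0.1,-4,0,0,0],[-1,0,0,0,0,0,0],[-1,0,0,0,0,0,0]]'; python3 -m creep '[[-1,-0.3,0,-3,0,0,0],[-1,0,0,0,0,0,0],[-1,0,0,0,0,0,0],[-1,0,0,0,0,0,0]]'
python3 - <<'E'
from m import *
print(get_obs()["eef_pos"],get_obs()["contact_force"])
im,P=cloud("side"); im2,P2=cloud("top"); save("fin",im[200:300,130:270],4)
v,u=np.mgrid[:420,:560]
th=np.radians(-10)
d=P[...,:2]*1e3-[652.8,133.8]; x=d@[np.cos(th),np.sin(th)]; y=d@[-np.sin(th),np.cos(th)]
d2=P2[...,:2]*1e3-[652.8,133.8]; x2=d2@[np.cos(th),np.sin(th)]; y2=d2@[-np.sin(th),np.cos(th)]
for X,Y,Q,I in((x,y,P,im),(x2,y2,P2,im2)):
    k=(abs(Y)<9)&(X>-110)&(X<80)&(Q[...,2]>.06)&(Q[...,2]<.12)&(I.min(-1)>110)
    if k.sum()>10: print("lever slope",k.sum(),np.polyfit(X[k],Q[...,2][k]*1e3,1))
books(im2,P2)
E
```

```text
t: 14.88
eef_pos: [0.4953, 0.1616, 0.0895]
tool_rot: [0.0, 0.766, 0.643, 0.0]
contact_force: [-1.3, -1.5, 8.6]
gripper_width: -0.0
grasp_force: 4.4
t: 15.38
eef_pos: [0.4951, 0.1616, 0.0867]
tool_rot: [0.0, 0.766, 0.643, 0.0]
contact_force: [-1.0, -2.0, 9.1]
gripper_width: 0.004
grasp_force: 5.0
[0.49511898 0.16162799 0.08667782] [-1.00755993 -2.03490194  9.09665337]
lever slope 192 [-6.52961247e-03  7.03221649e+01]
lever slope 310 [-8.82075079e-03  6.90195010e+01]
red px [232. 182.] n 695 z 0.0384 [644.   91.9] [139.6  59.7] 79.6
red px [314. 231.] n 858 z 0.0232 [ 489.8 -161.8] [ 60.1 140.6] 45.4
red px [246. 245.] n 870 z 0.0232 [449.3  48.8] [139.9  59.5] 34.8
red px [120. 247.] n 337 z 0.0897 [449.6 408.5] [64.2 64.3] 49.0
red px [316. 292.] n 910 z 0.0234 [ 303.7 -163.1] [ 60.1 139.2] 12.0
```

View pics/fin.png

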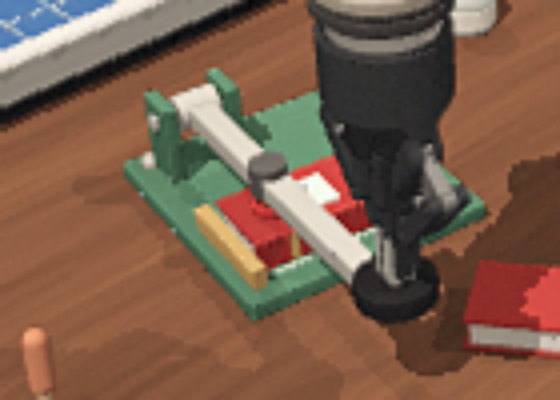

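The lever is nearly level at about 0.29 rad, with the fingertips centred on the palm rest at (395,285) and the book unmoved. One last 2.5 mm push.

```bash
python3 -m creep '[[-1,-0.1,0,-1.5,0,0,0],[-1,-0.1,0,-1,0,0,0],[-1,0,0,0,0,0,0],[-1,0,0,0,0,0,0],[-1,0,0,0,0,0,0]]'; python3 -m creep '[[-1,0,0,0,0,0,0],[-1,0,0,0,0,0,0],[-1,0,0,0,0,0,0],[-1,0,0,0,0,0,0]]'
```

```text
t: 16.1
eef_pos: [0.4949, 0.1616, 0.0843]
tool_rot: [0.0, 0.766, 0.643, 0.0]
contact_force: [-1.7, -1.9, 11.8]
gripper_width: 0.0
grasp_force: 5.9
t: 16.6
eef_pos: [0.4949, 0.1616, 0.0843]
tool_rot: [0.0, 0.766, 0.643, 0.0]
contact_force: [-2.5, -0.5, 11.9]
gripper_width: 0.001
grasp_force: 5.9
```

The height is 84.3 mm and the push is 11.9 N, which matches the lever being level and the foot squeezed about 6 mm.

```bash
python3 -c "
from station import *
print(hand_in())"
```

```text
the job is handed in; nothing more can be done
None
```

The job is handed in: the red book lies square against the stop and released, the arm is holding the lever level at about 12 N (about 6 mm of foot squeeze, inferred from palm-rest height and force), it took about 17 s, and I saw nothing else moved.

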